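Loosen the left-hand clamp knob over the bone rasp

ROBOT

A 6-joint arm with a two-finger parallel gripper is mounted at the origin on the work surface. World frame = base frame: x ahead of the robot, y to its left, z up, the work surface at z = 0. Lengths are in mm, angles in rad, forces in N, time in s.
With the tool pointing down it reaches from about 250 to 775 mm from the base axis. Payload 4 kg.
Tool frame: the origin (TCP) lies at the very end of the fingers, on their centre line; the grasp point (between the pads) lies 19 mm behind it; z points along the fingers, x is the direction in which the jaws open and shut, and the axes are right-handed (so a half turn about z gives the same grasp; the last joint's range is limited). The gripper opens to 94 mm and grips with 3 to 60 N. Pads are 16 mm wide; open, the fingers measure 119 mm over their backs; the gripper's body (75 mm by 177 mm) begins 78 mm behind the grasp point.
Start: joints at [-1.23, 0.087, 1.371, -0, 1.684, -0.103], TCP at [236.157, -496.742, 182.906] pointing down, gripper open.
Joint ranges: [-3.1, 3.1], [-0.76, 2.03], [0.27, 2.55], [-1.08, 4.22], [0.17, 2.65], [-2.57, 2.57]. Speed limits (rad/s): [2.79, 2.79, 3.14, 3.14, 3.14, 3.14].

INTERFACE

Orientations are given as a 3x3 rotation matrix whose columns are the frame's x, y, z axes.
In Python, from station import state, vision, job_done gives the robot as it stands. The module is installed in compiled form; this text tells all that it offers.
- The arm moves only by the tool move_arm, never from a script. Its argument "series" is a list of rows, each a list of 7 numbers: the shift along the tool's x, y, z in m, then the turn, a rotation vector about the tool's x, y, z in degrees, then the closure in counts, from 0 (fully open) to 255 (shut). In form: [[x, y, z, rx, ry, rz, gripper], ...]. A call has 1 to 10 rows; each row shifts and turns the pose as measured when the row begins, along the tool's axes as they then stand; what a row does not reach is not made up. A row lasts 1/12 s, in which the tool goes at most 41.7 mm and 7.16 degrees, less where a joint would pass 70% of its speed; a pose out of reach is approached as far as the arm can. A call is refused whole if a number of a shift passes 0.0417 or a number of a turn 7.16, either way. A call with a gripper value outside its range is refused whole. The fingers move at their own pace and stop on an object; "grip_force" is the grip in N (left out, the last holds). Time passes only in rows, so rows that do not move let the fingers close. It gives the time, the measured TCP pose, the force and the opening at its end, in the units of the state.
- state(): the state, without advancing time (a new reading comes with each control period).
- vision.camera(name): name is "side" or "top"; returns (picture, depth): 420x560x3 uint8, red, green, blue; 420x560 float32, mm along the optical axis (not along the pixel's ray), 0 where there is no reading.
- vision.camera_info(name): a dict with "camera_matrix" (3x3 intrinsics, pixels), "D" ([k1, k2, p1, p2, k3] as OpenCV has them; the pictures are not rectified), "R" (3x3) and "t" (3): a world point X has camera coordinates R X + t. Camera axes: x right, y down, z forward; pixel columns grow to the right and rows downward; lengths in mm; the calibration is good to about 2 mm. A picture is of the moment at which its call begins. camera_info takes no time and is no camera call.
- job_done(): hands the job in, once; it reports no verdict.
The state is a dict: "clock": time; "joint_positions": joint angles; "qvel": joint speeds; "tau": joint torques, N m; "tool_pos": TCP position; "ee_rot": TCP orientation; "ft_force": force on the tool from outside, world axes, zero at the start; "moment": the same for the moment, N m; "width": opening from 0.0 (shut) to 1.0 (fully open).
Only numpy, scipy, OpenCV 4.12 (cv2) and the standard library are available. Lean on these libraries where they do the work, as an engineer would, in place of code of your own. Each camera call takes 0.05 s, during which the arm holds its last target. There are 200 camera calls.

TASK

The bone rasp on the finishing bench has passed inspection: loosen the clamp that holds it so that it can be taken out next. The clamp knobs have left-hand threads, so turn the T-bar knob of the fixture that holds the rasp clockwise (seen from above), about a quarter turn, until its bar, now roughly in line with the steel strap, stands roughly crosswise to it; then let go. Do not tighten it, leave the rasp lying in its nest, and leave the knob of the empty fixture as it is.

Things in the scene. Friction and masses are not known exactly. Their poses are not given: they have to be found in the camera images.
- loaded_knob (a joint): Angle (rad) of the T-bar knob on the fixture that holds the rasp: 0 = bar in line with the steel strap, growing clockwise seen from above (left-hand thread: clockwise loosens), 1.57 = bar crosswise. Starts at 0 to 0.3; stops at -0.3 (tightened) and 2.0. Steady friction about 0.08 N m, no spring: it stays where left. Knob and strap rise 1.5 mm per rad as it loosens.
- loaded_knob_grip (a point): Grip point on that knob's vertical axis, about 74 mm above the bench; x runs along the bar and turns with it, z up. Black bar 52 mm long, 14 thick, 32 high, from 20 below to 12 above this point, white dash at its -x end; under it a red disc (50 across, 8 thick), then the steel strap (130 x 30 x 10). Green base 150 x 150 x 12, fixed, any yaw. Only the knob stands above the strap.
- spare_knob (a joint): Angle (rad) of the like knob on the other, empty fixture (same green base, strap, red disc and black bar, but no rasp); same meaning of the values, starts at 0 to 0.1. Leave it alone. The fixtures may stand either way round, left or right, their knobs at least 250 mm apart.
- rasp: Bone rasp: toothed steel blade 150 mm long, 14 wide, 10 thick, plus a blue handle end of 50 mm at +y; 140 g. It lies loose and level in an aluminium nest under the end of the loaded fixture's strap, its long axis (y) across the strap. Origin: middle of the blade's underside, 28 mm above the bench and about 55 mm from the knob's axis.
Not all that is in view belongs to the job. What is shaped like the rasp but green is not meant. What is shaped like the part that bears loaded_knob but purple is not meant.

How it is judged:
By the outcome, as a careful person would: the job done as asked, in the order asked, and still so for the second after the job is handed in, with the robot touching nothing.
It also fails if it takes over 32 s, if anything falls off the work surface, if the arm or the gripper's body presses on something with over 40 N, if the wrist force passes 120 N, or if a joint passes its speed limit or range.

## Working session

There is one attempt and no reset: what is moved stays moved. The work goes in short steps, Python scripts to look and compute and a tool call to move; the robot and the scene stay as the last step left them, time stands still between calls to the robot, and variables do not carry over. Pictures are saved under pics/ and viewed, about 8 in all and at most 12, crops included, and the job is handed in when it is done.

Besides the shell and the picture viewer there is one more tool, called after "Request:" as a command line: name --pt "numbers of a row" for each row, then --argument value for the rest. move_arm: Moves the arm, as the interface text tells. Its arguments: {"type":"object","properties":{"series":{"type":"array","items":{"type":"array","items":{"type":"number"}}},"grip_force":{"type":"number"}},"required":["series"]}

```bash
mkdir -p pics
python3 - <<'E'
from station import state, vision
import cv2, numpy as np
for n in ("top","side"):
    p,d=vision.camera(n); cv2.imwrite(f"pics/{n}0.png",p[:,:,::-1]); np.save(f"pics/{n}0.npy",d); np.save(f"pics/{n}0rgb.npy",p)
    i=vision.camera_info(n); print(n,{k:np.round(v,3).tolist() for k,v in i.items()})
s=state(); print(s)
E
```

```text
top {'camera_matrix': [[419.754, 0.0, 284.097], [0.0, 419.754, 211.417], [0.0, 0.0, 1.0]], 'D': [-0.124, 0.0, 0.0, 0.0, 0.0], 'R': [[-0.018, -1.0, -0.002], [-0.982, 0.018, -0.187], [0.187, -0.002, -0.982]], 't': [157.985, 495.225, 1055.262]}
side {'camera_matrix': [[431.281, 0.0, 281.993], [0.0, 431.281, 208.564], [0.0, 0.0, 1.0]], 'D': [-0.117, 0.0, 0.0, 0.0, 0.0], 'R': [[-0.963, -0.268, -0.02], [-0.177, 0.688, -0.704], [0.202, -0.675, -0.71]], 't': [516.962, 39.36, 1143.431]}
{'clock': 0.1, 'joint_positions': array([-1.23010131e+00,  8.79015833e-02,  1.37210012e+00, -3.82420600e-06,
        1.68361876e+00, -1.03107511e-01]), 'qvel': array([ 0.00100264, -0.00212008, -0.00338897, -0.00099844, -0.00188686,
        0.00131731]), 'tau': array([ 1.62256216e-03, -3.41252446e+01, -3.03302193e+01,  7.19248108e-02,
        3.03449691e-02, -9.87960016e-05]), 'tool_pos': array([ 235.96416092, -496.20480431,  181.8116098 ]), 'ee_rot': array([[ 4.29375649e-01, -9.03125732e-01, -6.81156922e-04],
       [-9.03123736e-01, -4.29376141e-01,  1.90998281e-03],
       [-2.01742715e-03, -2.04931124e-04, -9.99997944e-01]]), 'ft_force': array([ 1.01023702, -1.26581326,  0.16521413]), 'moment': array([0.04488482, 0.01884057, 0.07078692]), 'width': 1.0012328362651923}
```

View pics/top0.png

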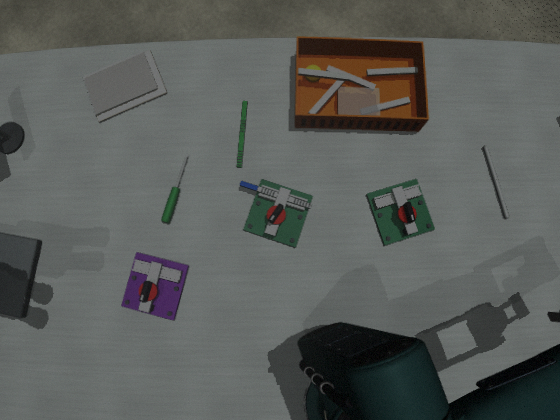

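View pics/side0.png

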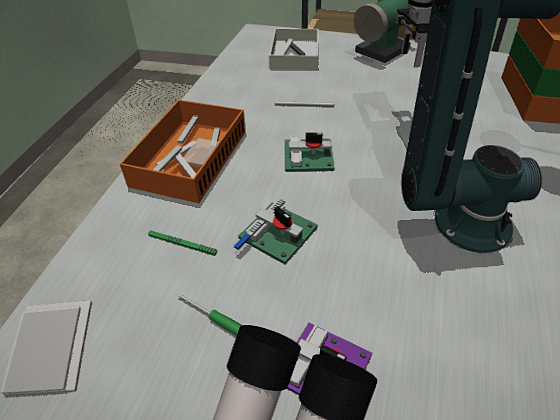

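The top view shows three fixtures. The green one at (277,213) has the rasp with its blue handle at (249,186), a second green one at (406,213) has an empty nest, and the purple one at (150,290) is a decoy. There is also a green rasp-like bar at (242,134). My choice is the green fixture at (277,213), and I'll check it in a close crop and measure it.

```bash
cat > h.py <<'E'
import cv2, numpy as np
from station import vision, state
def ray(n,uv,z):
    i=vision.camera_info(n); K,D,R,t=[np.array(i[k],float) for k in("camera_matrix","D","R","t")]
    q=cv2.undistortPoints(np.array(uv,float).reshape(-1,1,2),K,D).reshape(-1,2)
    d=np.c_[q,np.ones(len(q))]@R; c=-R.T@t
    return c+d*((z-c[2])/d[:,2])[:,None]
def proj(n,X):
    i=vision.camera_info(n); R=np.array(i["R"],float)
    return cv2.projectPoints(np.array(X,float).reshape(-1,1,3),cv2.Rodrigues(R)[0],np.array(i["t"],float),np.array(i["camera_matrix"],float),np.array(i["D"],float))[0].reshape(-1,2)
def world(n,depth,uv):
    i=vision.camera_info(n); K,D,R,t=[np.array(i[k],float) for k in("camera_matrix","D","R","t")]
    uv=np.array(uv); q=cv2.undistortPoints(uv.astype(float).reshape(-1,1,2),K,D).reshape(-1,2)
    z=depth[uv[:,1],uv[:,0]].astype(float)
    return (np.c_[q,np.ones(len(q))]*z[:,None]-t)@R
def box(mask,n,z):
    c=max(cv2.findContours(mask.astype(np.uint8),cv2.RETR_EXTERNAL,cv2.CHAIN_APPROX_NONE)[0],key=cv2.contourArea).reshape(-1,2)
    P=ray(n,c,z)[:,:2].astype(np.float32); return cv2.minAreaRect(P)
E
python3 - <<'E'
from h import *
p=np.load("pics/top0rgb.npy"); d=np.load("pics/top0.npy")
H=cv2.cvtColor(p,cv2.COLOR_RGB2HSV); h,s,v=[H[:,:,k].astype(int) for k in range(3)]
roi=np.zeros(d.shape,bool); roi[172:255,235:320]=1
g=roi&(h>60)&(h<90)&(s>80); r=roi&((h<8)|(h>172))&(s>120)&(v>60)
W=np.zeros(d.shape+(3,)); ys,xs=np.where(roi); W[ys,xs]=world("top",d,np.c_[xs,ys])
print("base",box(g,"top",12))
z=W[:,:,2]
print("heights",[ (int(a),int(b)) for a,b in zip(*np.unique((z[roi]//4)*4,return_counts=True))])
bar=roi&(z>72)&(z<100); ys,xs=np.where(bar); print("bar px",len(xs),xs.mean(),ys.mean(), "z",np.median(z[bar]), "xy",np.median(W[bar],0))
if len(xs)>20: print("bar rect depth", cv2.minAreaRect(W[bar][:,:2].astype(np.float32)))
dark=roi&(v<45)&(s<120)&(z>60); print("dark rect",dark.sum(),box(dark,"top",86))
print("red",r.sum(),box(r,"top",54))
b=roi&(h>100)&(h<130)&(s>100); print("blue",box(b,"top",36), np.median(W[b],0))
t=cv2.resize(p[172:255,235:320],(595,581),interpolation=cv2.INTER_CUBIC)
q=np.load("pics/side0rgb.npy")[190:270,225:325]
# blend: single canvas
c=np.zeros((581,800,3),np.uint8); c[:,:400]=cv2.resize(p[172:255,245:302],(400,581),interpolation=cv2.INTER_CUBIC); c[:320,400:]=cv2.resize(q,(400,320),interpolation=cv2.INTER_CUBIC)
c=np.clip(c.astype(float)*1.6,0,255).astype(np.uint8)
cv2.imwrite("pics/crop1.png",c[:,:,::-1])
E
```

```text
base ((472.2214050292969, 138.1854248046875), (72.91107177734375, 109.5591812133789), 70.36552429199219)
heights [(-12, 1), (-8, 157), (-4, 1888), (0, 1755), (4, 199), (8, 894), (12, 813), (16, 81), (20, 17), (24, 44), (28, 103), (32, 165), (36, 221), (40, 55), (44, 144), (48, 185), (52, 75), (56, 89), (60, 14), (64, 4), (68, 3), (72, 6), (76, 2), (80, 22), (84, 75), (88, 18), (1128, 25)]
bar px 123 275.8943089430894 212.89430894308944 z 85.90315586621976 xy [487.0080649  169.7991361   85.90315587]
bar rect depth ((488.2673645019531, 170.40736389160156), (14.652294158935547, 51.50701141357422), 55.087459564208984)
dark rect 101 ((486.25732421875, 170.6829833984375), (14.612316131591797, 53.13808822631836), 54.535728454589844)
red 156 ((479.884521484375, 158.45822143554688), (17.95392608642578, 45.20976257324219), 53.98371124267578)
blue ((573.2731323242188, 243.91400146484375), (47.13652038574219, 13.045933723449707), 70.0931625366211) [572.97085041 244.78499048  38.07145992]
```

View pics/crop1.png

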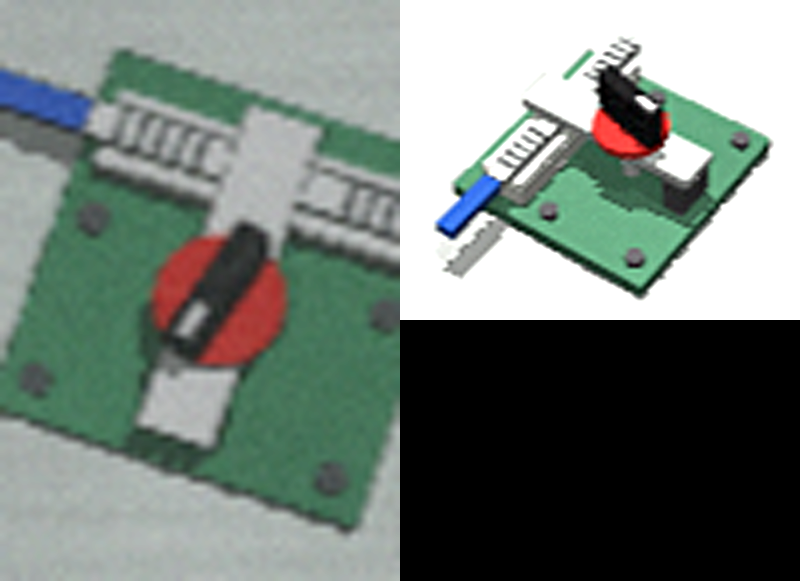

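The crop confirms it: rasp teeth under the strap, blue handle at left, and the bar's white dash at its lower-left end. The measured values match the description:
- **Bar top:** z = 86 mm, 14.6 × 52 mm, centre about (487, 170.5).
- **Angles:** the bar lies at -35° and the strap at -20°, so the knob angle is about 0.26 rad. The remaining clockwise turn is about 75°.

Next I move above the knob.

Request:
move_arm --pt "-0.0275 -0.0285 0 0 0 0 0" --pt "-0.0275 -0.0285 0 0 0 0 0" --pt "-0.0275 -0.0285 0 0 0 0 0" --pt "-0.0275 -0.0285 0 0 0 0 0" --pt "-0.0275 -0.0285 0 0 0 0 0" --pt "-0.0275 -0.0285 0 0 0 0 0" --pt "-0.0275 -0.0285 0 0 0 0 0" --pt "-0.0275 -0.0285 0 0 0 0 0" --pt "-0.0275 -0.0285 0 0 0 0 0" --grip_force 25

```text
clock: 0.85
tool_pos: [361.6, -154.0, 174.8]
ee_rot: [[0.414, -0.91, -0.008], [-0.91, -0.414, 0.011], [-0.013, 0.002, -1.0]]
ft_force: [0.9, -0.6, -0.3]
width: 1.0
```

Request:
move_arm --pt "-0.0275 -0.0285 0 0 0 0 0" --pt "-0.0275 -0.0285 0 0 0 0 0" --pt "-0.0275 -0.0285 0 0 0 0 0" --pt "-0.0275 -0.0285 0 0 0 0 0" --pt "-0.0275 -0.0285 0 0 0 0 0" --pt "-0.0275 -0.0285 0 0 0 0 0" --pt "-0.0275 -0.0285 0 0 0 0 0" --pt "-0.0275 -0.0285 0 0 0 0 0"

```text
clock: 1.52
tool_pos: [477.7, 157.6, 174.7]
ee_rot: [[0.414, -0.91, -0.009], [-0.91, -0.414, 0.01], [-0.013, 0.004, -1.0]]
ft_force: [0.7, -0.5, -0.2]
width: 1.0
```

Request:
move_arm --pt "0 0 0 0 0 -7 0" --pt "0 0 0 0 0 -7 0" --pt "0 0 0 0 0 -7 0" --pt "0 0 0 0 0 -7 0" --pt "0 0 0 0 0 -7 0" --pt "0 0 0 0 0 -7 0" --pt "0 0 0 0 0 -7 0" --pt "0 0 0 0 0 -7 0" --pt "0 0 0 0 0 -7 0"

```text
clock: 2.27
tool_pos: [475.1, 168.4, 166.3]
ee_rot: [[1.0, -0.015, -0.023], [-0.015, -1.0, 0.01], [-0.023, -0.01, -1.0]]
ft_force: [0.0, -0.3, -0.0]
width: 0.996
```

Request:
move_arm --pt "0 0 0 0 0 -7 0" --pt "0 0 0 0 0 -7 0" --pt "0 0 0 0 0 -7 0" --pt "0 0 0 0 0 -7 0" --pt "0 0 0 0 0 -7 0" --pt "0 0 0 0 0 -7 0" --pt "0 0 0 0 0 -7 0" --pt "0 0 0 0 0 -7 0"

```text
clock: 2.93
tool_pos: [471.8, 167.8, 160.9]
ee_rot: [[0.553, 0.833, -0.034], [0.833, -0.553, 0.008], [-0.012, -0.032, -0.999]]
ft_force: [-0.7, -0.5, -0.5]
width: 1.003
```

```bash
cat > go.py <<'E'
import sys, numpy as np
from scipy.spatial.transform import Rotation as Ro
from station import state
x,y,z,a=map(float,sys.argv[1:5]); a=np.radians(a)
s=state(); R=np.array(s["ee_rot"]); T=np.c_[[np.cos(a),np.sin(a),0],[np.sin(a),-np.cos(a),0],[0,0,-1]]
print("shift mm",np.round(R.T@(np.array([x,y,z])-s["tool_pos"]),1),"turn deg",np.round(Ro.from_matrix(R.T@T).as_rotvec(degrees=True),2))
print("az",np.degrees(np.arctan2(R[1,0],R[0,0])),"pos",s["tool_pos"],"F",s["ft_force"],"M",s["moment"],"w",s["width"],"j",np.round(s["joint_positions"],2),s["clock"])
E
python3 go.py 487 170.5 110 55
```

```text
shift mm [11.3 12.8 50.4] turn deg [-1.84  0.72  1.43]
az 56.43886429951787 pos [471.79317697 167.7753424  160.87941257] F [-0.6691645  -0.54270388 -0.47341467] M [ 0.05404753 -0.15045087  0.07677434] w 1.0025912389982408 j [ 0.22  0.01  1.5   0.01  1.67 -0.77] 2.9333
```

Request:
move_arm --pt "0.0 0.0 0 -1.8 0.7 1.4 0" --pt "0.006 0.006 0.012 0 0 0 0" --pt "0.006 0.006 0.012 0 0 0 0" --pt "0 0 0.012 0 0 0 0" --pt "0 0 0 0 0 0 0"

```text
clock: 3.35
tool_pos: [489.5, 170.7, 119.2]
ee_rot: [[0.57, 0.822, -0.004], [0.822, -0.57, -0.001], [-0.003, -0.003, -1.0]]
ft_force: [0.2, -0.4, -0.2]
width: 1.001
```

```bash
python3 go.py 487 170.5 61 55
python3 - <<'E'
from h import *
for n,z in (("top",86),("side",86)):
    p,d=vision.camera(n); np.save(f"pics/{n}1.npy",p)
    u,v=proj(n,[487,170.5,86])[0].astype(int); print(n,u,v)
    c=p[v-45:v+45,u-60:u+60]; c=np.clip(cv2.resize(c,(400,300),interpolation=cv2.INTER_CUBIC)*1.5,0,255)
    cv2.imwrite(f"pics/{n}1.png",c[:,:,::-1])
a=np.hstack([cv2.imread("pics/top1.png"),cv2.imread("pics/side1.png")]); cv2.imwrite("pics/above.png",a)
E
```

```text
shift mm [-1.5 -1.8 58.2] turn deg [-0.16  0.16  0.26]
az 55.255737820103015 pos [489.53245146 170.73813076 119.16326987] F [ 0.24424184 -0.39423781 -0.17017389] M [ 0.01944533 -0.14964688  0.02304895] w 1.0013365895306758 j [ 0.23  0.04  1.55  0.    1.56 -0.74] 3.35
top 275 212
side 282 212[ WARN:0@1.649] global loadsave.cpp:1063 imwrite_ Unsupported depth image for selected encoder is fallbacked to CV_8U.
```

View pics/above.png

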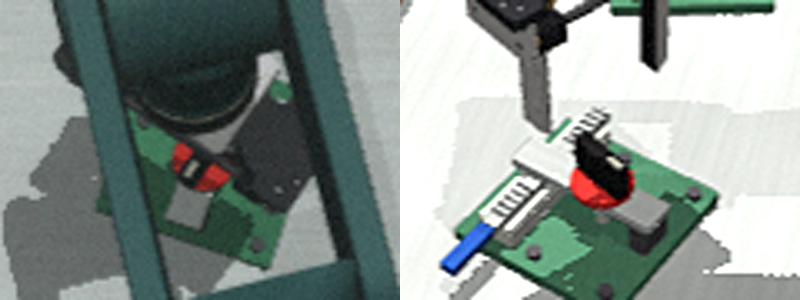

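The left half (top) is mostly blocked by the arm. The right half (side) shows the open fingers, tips near (540,130) and (655,65), straddling the bar at (602,150). Now I lower and close.

Request:
move_arm --pt "-0.0015 -0.002 0.015 0 0 0 0" --pt "0 0 0.015 0 0 0 0" --pt "0 0 0.012 0 0 0 0" --pt "0 0 0.008 0 0 0 0" --pt "0 0 0 0 0 0 0"

```text
clock: 3.87
tool_pos: [491.5, 171.3, 71.7]
ee_rot: [[0.571, 0.821, 0.004], [0.821, -0.571, 0.001], [0.003, 0.003, -1.0]]
ft_force: [0.1, 0.1, 0.4]
width: 1.002
```

```bash
python3 go.py 487 170.5 61 55
```

```text
shift mm [-3.2 -3.3 10.7] turn deg [ 0.15 -0.2   0.21]
az 55.20950166008283 pos [491.4902971  171.25298834  71.71575695] F [0.09702144 0.05765171 0.43119586] M [ 0.03119219 -0.14936106 -0.01028091] w 1.0019139097454661 j [ 0.23  0.07  1.61  0.    1.46 -0.74] 3.8667
```

Request:
move_arm --pt "-0.0035 -0.0035 0.006 0 0 0 0" --pt "0 0 0.004 0 0 0 0" --pt "0 0 0 0 0 0 0"

```text
clock: 4.12
tool_pos: [487.1, 170.5, 61.8]
ee_rot: [[0.571, 0.821, 0.005], [0.821, -0.571, 0.002], [0.005, 0.004, -1.0]]
ft_force: [0.5, -0.3, -0.2]
width: 1.0
```

```bash
python3 go.py 487 170.5 61 55
```

```text
shift mm [-0.  -0.1  0.8] turn deg [ 0.2  -0.26  0.2 ]
az 55.20140528116003 pos [487.085812   170.45751775  61.81423688] F [ 0.52715976 -0.25636201 -0.20131629] M [ 0.03221133 -0.1454587  -0.03353693] w 1.000039463360256 j [ 0.23  0.06  1.64  0.    1.43 -0.74] 4.1167
```

Request:
move_arm --pt "0 0 0 0 0 0 255" --pt "0 0 0 0 0 0 255" --pt "0 0 0 0 0 0 255" --pt "0 0 0 0 0 0 255" --pt "0 0 0 0 0 0 255" --pt "0 0 0 0 0 0 255" --pt "0 0 0 0 0 0 255" --pt "0 0 0 0 0 0 255" --pt "0 0 0 0 0 0 255" --pt "0 0 0 0 0 0 255" --grip_force 25

```text
clock: 4.95
tool_pos: [488.9, 170.9, 64.7]
ee_rot: [[0.571, 0.821, 0.011], [0.821, -0.571, 0.003], [0.009, 0.007, -1.0]]
ft_force: [0.3, -0.1, -0.1]
width: 0.325
```

```bash
python3 go.py 487 170.5 61 55
```

```text
shift mm [-1.5 -1.3  3.6] turn deg [ 0.41 -0.49  0.2 ]
az 55.20625561953042 pos [488.87259587 170.93133371  64.66052903] F [ 0.25813202 -0.14828252 -0.09508562] M [ 0.01523041 -0.08449831  0.04974842] w 0.32450913007235815 j [ 0.23  0.06  1.64  0.    1.43 -0.74] 4.95
```

The fingers are still closing, and idle rows drift slightly, so I'll correct while they close.

Request:
move_arm --pt "-0.0015 -0.0015 0.004 0.4 -0.5 0.2 255" --pt "0 0 0 0 0 0 255" --pt "0 0 0 0 0 0 255" --pt "0 0 0 0 0 0 255"

```text
clock: 5.28
tool_pos: [487.5, 171.8, 60.5]
ee_rot: [[0.574, 0.819, 0.001], [0.819, -0.574, 0.002], [0.002, -0.0, -1.0]]
ft_force: [-1.2, 0.1, 0.3]
width: 0.141
```

```bash
python3 go.py 487 170.5 62 55
```

```text
shift mm [-1.4  0.3 -1.5] turn deg [-0.02 -0.13 -0.01]
az 54.99353091826081 pos [487.54939422 171.76891118  60.48559107] F [-1.23943916  0.10564385  0.32422046] M [-0.09662615  0.01240265  0.00622902] w 0.14063394738939125 j [ 0.23  0.07  1.64  0.    1.43 -0.73] 5.2833
```

It is gripped at 13 mm, which matches the bar. Now clockwise from above, meaning positive about tool z. A few rows first, then a check.

Request:
move_arm --pt "0 0 -0.0002 0 0 6 255" --pt "0 0 -0.0002 0 0 6 255" --pt "0 0 -0.0002 0 0 6 255" --pt "0 0 -0.0002 0 0 6 255"

```text
clock: 5.62
tool_pos: [487.9, 172.0, 61.2]
ee_rot: [[0.865, 0.501, 0.001], [0.501, -0.865, 0.002], [0.002, -0.001, -1.0]]
ft_force: [1.2, 1.5, -0.5]
width: 0.143
```

```bash
python3 go.py 487 170.5 61 -20
```

```text
shift mm [-1.5  0.9  0.2] turn deg [-0.1  -0.09 50.09]
az 30.087253906162257 pos [487.85910397 172.03229197  61.16883231] F [ 1.22483074  1.48401608 -0.53016203] M [ 0.13190601 -0.29995546  0.13843417] w 0.1434713454465944 j [ 0.23  0.07  1.63  0.    1.44 -0.3 ] 5.6167
```

Request:
move_arm --pt "0 0 -0.0002 0 0 6.3 255" --pt "0 0 -0.0002 0 0 6.3 255" --pt "0 0 -0.0002 0 0 6.3 255" --pt "0 0 -0.0002 0 0 6.3 255" --pt "0 0 -0.0002 0 0 6.3 255" --pt "0 0 -0.0002 0 0 6.3 255" --pt "0 0 -0.0002 0 0 6.3 255" --pt "0 0 -0.0002 0 0 6.3 255"

```text
clock: 6.28
tool_pos: [488.9, 172.1, 62.6]
ee_rot: [[0.922, -0.387, 0.003], [-0.387, -0.922, 0.001], [0.003, -0.002, -1.0]]
ft_force: [0.9, 0.6, -0.5]
width: 0.144
```

```bash
python3 go.py 487 170.5 62 -20
```

```text
shift mm [-1.1  2.2  0.5] turn deg [-0.13 -0.15 -2.76]
az -22.757002412606866 pos [488.89179036 172.13002822  62.55496466] F [ 0.88223727  0.63454723 -0.54924373] M [ 0.11330583 -0.2268811   0.05012012] w 0.144431819530135 j [0.23 0.07 1.63 0.   1.44 0.63] 6.2833
```

The knob has turned to about 1.6 rad with low forces. Now I release and go straight up.

Request:
move_arm --pt "0 0 0 0 0 0 0" --pt "0 0 0 0 0 0 0" --pt "0 0 0 0 0 0 0" --pt "0 0 0 0 0 0 0" --pt "0 0 0 0 0 0 0" --pt "0 0 0 0 0 0 0"

```text
clock: 6.78
tool_pos: [487.8, 170.9, 62.0]
ee_rot: [[0.925, -0.381, 0.0], [-0.381, -0.925, -0.002], [0.001, 0.001, -1.0]]
ft_force: [0.9, -0.1, -0.5]
width: 0.532
```

```bash
python3 go.py 488 171 120 -22
```

```text
shift mm [  0.2  -0.1 -58. ] turn deg [ 0.08 -0.06 -0.38]
az -22.376124458753868 pos [487.76079997 170.88010021  62.02547923] F [ 0.87124939 -0.10724167 -0.46435779] M [-0.05521555 -0.058498    0.03733088] w 0.5320776694944713 j [ 0.23  0.07  1.63 -0.    1.44  0.62] 6.7833
```

Clear of the bar. I lift and swing back to the right so the top camera can see.

Request:
move_arm --pt "0 0 -0.02 0 0 0 0" --pt "0 0 -0.025 0 0 0 0" --pt "0 0 -0.025 0 0 0 0" --pt "0 0 -0.025 0 0 0 0" --pt "0 0 -0.025 0 0 0 0" --pt "0 0 0 0 0 0 0"

```text
clock: 7.28
tool_pos: [485.0, 170.2, 183.3]
ee_rot: [[0.926, -0.377, -0.009], [-0.377, -0.926, -0.004], [-0.007, 0.007, -1.0]]
ft_force: [1.3, 0.7, 1.0]
width: 0.96
```

```bash
python3 go.py 340 -300 190 -22
```

```text
shift mm [ 43.1 490.2  -3.4] turn deg [ 0.41  0.37 -0.17]
az -22.170229835212336 pos [484.96787417 170.18587644 183.33230529] F [1.32980127 0.69282462 1.02926699] M [ 0.01894672 -0.09293838  0.02768223] w 0.9595260780433679 j [ 0.23  0.01  1.45 -0.    1.69  0.62] 7.2833
```

Request:
move_arm --pt "0.0035 0.038 -0.001 0 0 0 0" --pt "0.0035 0.038 -0.001 0 0 0 0" --pt "0.0035 0.038 -0.001 0 0 0 0" --pt "0.0035 0.038 -0.001 0 0 0 0" --pt "0.0035 0.038 -0.001 0 0 0 0" --pt "0.0035 0.038 0 0 0 0 0" --pt "0.0035 0.038 0 0 0 0 0" --pt "0.0035 0.038 0 0 0 0 0" --pt "0.0035 0.038 0 0 0 0 0" --pt "0.0035 0.038 0 0 0 0 0"

```text
clock: 8.12
tool_pos: [372.3, -202.4, 183.6]
ee_rot: [[0.935, -0.356, -0.01], [-0.356, -0.935, -0.001], [-0.009, 0.004, -1.0]]
ft_force: [1.3, -0.2, 0.7]
width: 0.999
```

Request:
move_arm --pt "0.0035 0.038 0 0 0 0 0" --pt "0.0035 0.038 0 0 0 0 0" --pt "0.0035 0.02 0 0 0 0 0" --pt "0 0 0 0 0 0 0"

```text
clock: 8.45
tool_pos: [341.5, -305.0, 179.4]
ee_rot: [[0.932, -0.363, -0.014], [-0.363, -0.932, 0.0], [-0.013, 0.005, -1.0]]
ft_force: [-0.3, 0.2, -0.0]
width: 1.0
```

Run:
```python
from h import *
p,d=vision.camera("top"); q,_=vision.camera("side")
H=cv2.cvtColor(p,cv2.COLOR_RGB2HSV); h,s,v=[H[:,:,k].astype(int) for k in range(3)]
roi=np.zeros(d.shape,bool); roi[172:255,235:320]=1
W=np.zeros(d.shape+(3,)); ys,xs=np.where(roi); W[ys,xs]=world("top",d,np.c_[xs,ys]); z=W[:,:,2]
bar=roi&(z>74)&(z<100); print("bar",bar.sum(),np.median(W[bar],0),cv2.minAreaRect(W[bar][:,:2].astype(np.float32)))
b=roi&(h>100)&(h<130)&(s>100); print("blue",box(b,"top",36),np.median(W[b],0))
c=np.zeros((480,800,3),np.uint8)
c[:,:400]=cv2.resize(p[165:261,240:320],(400,480),interpolation=cv2.INTER_CUBIC)
c[:320,400:]=cv2.resize(q[190:270,225:325],(400,320),interpolation=cv2.INTER_CUBIC)
c[320:,400:600]=cv2.resize(p[174:254,356:456],(200,160)); c[320:,600:]=cv2.resize(np.load("pics/top0rgb.npy")[174:254,356:456],(200,160))
cv2.imwrite("pics/final.png",np.clip(c[:,:,::-1]*1.5,0,255).astype(np.uint8))
```

```text
bar 123 [486.79926617 169.71723353  88.75786205] ((488.20806884765625, 169.83929443359375), (51.4428825378418, 13.934128761291504), 69.07567596435547)
blue ((573.2691650390625, 243.9153289794922), (47.13674545288086, 13.03722095489502), 70.0961685180664) [573.03029976 243.42291691  37.48738927]
```

View pics/final.png

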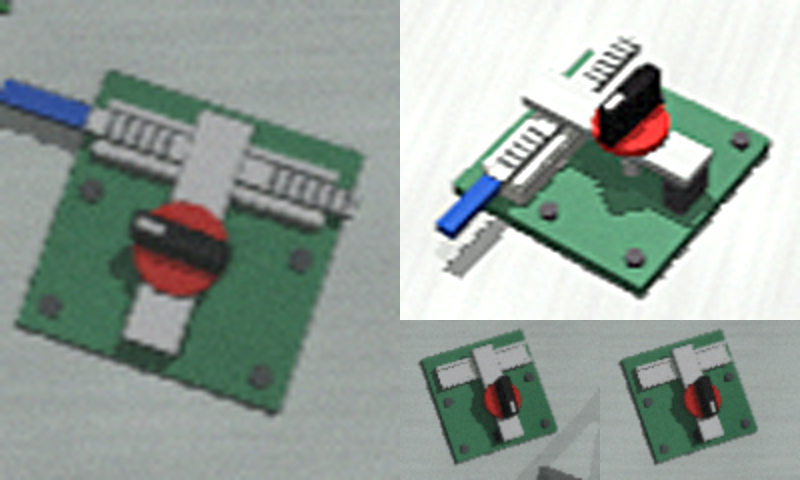

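The picture shows the black bar at (180,243) crosswise to the strap, with its dash now at the upper left, so it turned clockwise. The bar measures 69° and the strap -20°, so the angle is about 1.58 rad. The knob rose about 2 mm. The rasp has not moved, and the spare knob (lower right, after and before) looks the same. The gripper is well clear, so I hand in.

```bash
python3 -c "
from station import job_done,state
print(state()['clock']); print(job_done())"
```

```text
8.55
the job is handed in; nothing more can be done
None
```

I gripped the T-bar knob on the green fixture holding the rasp and turned it clockwise (seen from above) by about 76°. Then I let go, backed the arm away and handed the job in at 8.6 s.

The last checks, after backing away, found no failures or disagreements:
- **Loaded knob:** the bar stands at about 90° to the strap (roughly 1.58 rad). It rose 2 to 3 mm, against about 2 mm expected, which fits loosening.
- **Rasp:** it is still in its nest; the handle's measured position and angle are unchanged.
- **Spare knob:** it looks the same in the before and after pictures; I compared these by eye and did not measure its angle.
- **Forces:** the wrist force readings at the end of each move stayed at or below about 2 N.

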